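Zero the damp meter and hold its probe on the sill tile

TASK

Check the sloping sill tile for damp: take the yellow cordless probe out of its wooden stand, press the small red recessed zero button of the damp meter fully down with the probe's steel tip and let it come up again, then put the tip on the orange disc in the middle of the sloping tile, with the probe square to the tile's face. Press only lightly, so that the sprung tip goes about half-way in and does not bottom out, keep it still there for a couple of seconds and finish while still holding it like that, not letting go. Leave the pots, tray, dome, tamper and trowel where they are.

Things in the scene. Friction and masses are not known exactly. Their poses are not given: they have to be found in the camera images.
- probe_grip (a point): Centre of the yellow handle of the loose cordless damp probe (120 g), the place to grip. The handle is a square bar, 22 x 22 mm across (sides along this frame's x and y) and 90 mm long. z runs along the probe away from its tip, up while it stands in the stand. The end of the unpressed tip lies on the probe's axis, 105 mm from this centre.
- probe: The whole damp probe: origin on its axis at the shoulder under the handle, 45 mm below the handle's centre, where it rests on the stand; z as for the handle. Below the shoulder a black nose, 15 mm in diameter and 36 mm long, tapers to 10 mm, and the steel tip comes out of it. Lift the probe 65 mm or more straight up to clear the stand.
- probe_tip (a point): End of the probe's steel tip, a round-ended pin 6 mm in diameter which stands out 24 mm from the black nose and is sprung along the probe's axis. z runs along the probe, from the tip to the handle.
- plunger (a joint): How far the sprung tip is pushed into the probe, in m: 0 free, 0.010 bottomed out. It takes 0.8 N to start moving, 2.8 N at 0.005 and 4.8 N at 0.010.
- stand: Fixed dark wooden block, 70 x 70 x 70 mm, with an upright through hole 18 mm in diameter at its centre in which the nose of the probe stands. Origin at the centre of its underside, z up.
- meter: Fixed damp meter, a white and grey box 120 mm (x) by 85 mm (y) by 36 mm high, with a dark screen on the +x half of its top and the red zero button in a round hole on the -x half. Origin at the centre of its underside, z up.
- zero_top (a point): Centre of the top of the red zero button, 13.6 mm in diameter, at the bottom of a round hole 18 mm in diameter in the meter's top: 4 mm below the top face, 32 mm above the work surface. It is pressed straight down. z up.
- zero (a joint): How far the zero button is pressed, in m: 0 up, 0.004 fully down. It is sprung: 1 N to start, 3 N fully down, and comes up by itself when let go.
- sill: Fixed plaster wedge that carries the tile, 140 x 136 mm on the work surface. Origin at the centre of its underside, z up; it is higher at its +x side, the far side at yaw 0.
- spot (a point): Centre of the orange disc, 18 mm in diameter, in the middle of the upper face of the white and blue tile on the wedge. The tile is 150 x 150 x 12 mm, hard and fixed, and slopes by 20 degrees (0.349 rad). z is square to the tile's face, pointing up out of it; x points up the slope. The disc is about 58 mm above the work surface.
- sage_pot: Blue glazed pot of sage, 128 mm wide, 112 mm high without the leaves (about 230 mm with them). Leave alone. Origin at the centre of its underside.
- mint_pot: Blue glazed pot of mint, 128 mm wide, 112 mm high without the leaves (about 205 mm with them). Leave alone. Origin at the centre of its underside.
- seed_tray: Black plastic seed tray with cells, 120 (x) x 280 (y) x 50 mm. Leave alone. Origin at the centre of its underside.
- glass_dome: Glass dome with a knob, 140 mm wide, 176 mm high. Leave alone. Origin at the centre of its underside.
- tamper: Standing hardwood tamper, foot 60 mm wide, 104 mm high. Leave alone. Origin at the centre of its underside.
- trowel: Small green plastic trowel lying flat, 255 mm long along x, 60 mm wide, blade to +x, up to 22 mm high. Leave alone. Origin on the work surface where the blade begins.
Things that resemble listed ones, but are neither listed nor needed, are in the scene too. There is more than one size of the probe; the job needs the middle-sized.

How it is judged:
By the outcome, as a careful person would: the job done as asked, in the order asked, and still so for the second after the job is handed in, while the arm keeps its last pose, push and grip.
It also fails if it takes over 51 s, if anything falls off the work surface, if the arm or the gripper's body presses on something with over 40 N, if the wrist force passes 120 N, or if a joint passes its speed limit or range.

ROBOT

A 6-joint arm with a two-finger parallel gripper is mounted at the origin on the work surface. World frame = base frame: x ahead of the robot, y to its left, z up, the work surface at z = 0. Lengths are in m, angles in degrees, forces in N, time in s.
With the tool pointing down it reaches from about 0.25 to 0.725 m from the base axis. Payload 9.7 kg.
Tool frame: the origin (TCP) lies on the centre line of the jaws, within the pads' length; the fingertips stand tip_reach ahead of it and the grasp point (between the pads) lies 2 mm behind it (tip_reach is the distance from the TCP to the fingertips, in m); z points along the fingers, y is the direction in which the jaws open and shut (so a half turn about z gives the same grasp; the last joint's range is limited). The gripper opens to 85 mm and grips with 20 to 120 N. Pads are 22 mm wide; open, the fingers measure 114 mm over their backs; the gripper's body (76 mm by 85 mm) begins 54 mm behind the grasp point. The pads swing forward as they close: fully open they stand 13 mm farther back than shut.
Start: joints at [-69.958, 4.979, 10.078, 95.1, 0, 90], TCP at [0.188, -0.517, 0.248] pointing down, gripper open.
Joint ranges: [-179.16, 179.16], [-48.56, 103.87], [-65.8, 70.77], [-126.05, 130.52], [-82.76, 87.17], [-180, 180]. Speed limits (degrees/s): [127.2, 127.2, 147.25, 180, 180, 180].

INTERFACE

Orientations are given as [roll, pitch, yaw] about the fixed x, y, z axes, in that order (R = Rz(yaw) Ry(pitch) Rx(roll)).
In Python, from workcell import get_obs, camera, calibration, job_done, tip_reach gives the robot as it stands.
- The arm moves only by the tool apply_moves, never from a script. Its argument "rows" is a list of rows, each a list of 7 numbers: the shift along the world's x, y, z in mm, then the turn, a rotation vector about the world's x, y, z in degrees, then the closure, from 0 (fully open) to 1 (shut). A call has 1 to 20 rows; each row shifts and turns the commanded pose from where the row before left it; what a row does not reach is not made up. A row lasts 1/8 s, in which the tool goes at most 62.5 mm and 10.7 degrees, less where a joint would pass 70% of its speed; a pose out of reach is approached as far as the arm can. A call with a gripper value outside its range is refused whole. The fingers move at their own pace and stop on an object; "grip_force" is the grip in N (left out, the last holds). Time passes only in rows, so rows that do not move let the fingers close. It gives the time, the measured TCP pose, the force and the opening at its end, in the units of the state.
- get_obs(): the state, without advancing time (a new reading comes with each control period).
- camera(name): name is "side" or "top"; returns the picture (384x512x3 uint8, red, green, blue); there is no depth.
- calibration(name): a dict with "intrinsics" (3x3 intrinsics, pixels), "dist" ([k1, k2, p1, p2, k3] as OpenCV has them; the pictures are not rectified), "T" (4x4, takes a point from camera to world coordinates). Camera axes: x right, y down, z forward; pixel columns grow to the right and rows downward; lengths in m; the calibration is good to about 2 mm. A picture is of the moment at which its call begins. calibration takes no time and is no camera call.
- job_done(): hands the job in, once; it reports no verdict.
The state is a dict: "time": time; "q": joint angles; "qd": joint speeds; "joint_efforts": joint torques, N m; "ee_pos": TCP position; "tcp_rot": TCP orientation; "wrist_force": force on the tool from outside, world axes, zero at the start; "torque": the same for the moment, N m; "opening": finger opening in m.
Only numpy, scipy, OpenCV 4.12 (cv2) and the standard library are available. Lean on these libraries where they do the work, as an engineer would, in place of code of your own. Each camera call takes 0.05 s, during which the arm holds its last target.

## Working session

There is one attempt and no reset: what is moved stays moved. The work goes in short steps, Python scripts to look and compute and a tool call to move; the robot and the scene stay as the last step left them, time stands still between calls to the robot, and variables do not carry over. Pictures are saved under pics/ and viewed, and the job is handed in when it is done.

Besides the shell and the picture viewer there is one more tool, called after "Request:" in YAML: its name, and indented under it one key for each argument. apply_moves: Moves the arm, as the interface text tells. Its arguments: {"type":"object","properties":{"rows":{"type":"array","items":{"type":"array","items":{"type":"number"}}},"grip_force":{"type":"number"}},"required":["rows"]}

```bash
mkdir -p pics; ls
python3 - <<'E'
from workcell import get_obs, camera, calibration, tip_reach
import cv2
print(tip_reach if not callable(tip_reach) else tip_reach())
print(get_obs())
for n in("side","top"):
    im=camera(n); cv2.imwrite(f"pics/{n}0.png",im[:,:,::-1]); c=calibration(n); print(n,c)
E
```

```text
pics
0.017
{'time': 0.0, 'q': array([-6.99567394e+01,  5.01032174e+00,  1.00328773e+01,  9.50989242e+01,
        1.14932656e-03,  9.00015183e+01]), 'qd': array([-0.00883883, -0.09837825, -0.03847439,  0.03387786,  0.02824747,
       -0.0001051 ]), 'joint_efforts': array([-7.70757033e-04, -5.20380092e+01,  4.64811158e+01,  1.59479119e-02,
       -2.09600444e-05, -2.11472457e-05]), 'ee_pos': array([ 0.18843346, -0.51648725,  0.2475764 ]), 'tcp_rot': array([-1.79923631e+02, -1.14730179e-03,  2.00417408e+01]), 'wrist_force': array([ 0.2113529 , -0.28563886,  0.78138401]), 'torque': array([-0.03583011,  0.04154193,  0.00486466]), 'opening': 0.08527281172139847}
side {'intrinsics': array([[440.19048388,   0.        , 254.64837179],
       [  0.        , 440.19048388, 194.17396443],
       [  0.        ,   0.        ,   1.        ]]), 'dist': array([-0.04112022,  0.        ,  0.        ,  0.        ,  0.        ]), 'T': array([[-0.81139209, -0.37125129,  0.45145914, -0.15667468],
       [-0.58449839,  0.51816206, -0.62439547,  1.03426748],
       [-0.00212138, -0.77050669, -0.63742838,  1.17211987],
       [ 0.        ,  0.        ,  0.        ,  1.        ]])}
top {'intrinsics': array([[457.12850371,   0.        , 254.36386886],
       [  0.        , 457.12850371, 187.34837584],
       [  0.        ,   0.        ,   1.        ]]), 'dist': array([-0.10746386,  0.        ,  0.        ,  0.        ,  0.        ]), 'T': array([[-2.32459734e-02, -9.95436622e-01,  9.25502917e-02,
         4.08240582e-01],
       [-9.99681614e-01,  2.22363483e-02, -1.19253730e-02,
        -2.53942884e-04],
       [ 9.81297248e-03, -9.27980419e-02, -9.95636595e-01,
         1.91115500e+00],
       [ 0.00000000e+00,  0.00000000e+00,  0.00000000e+00,
         1.00000000e+00]])}
```

View pics/side0.png

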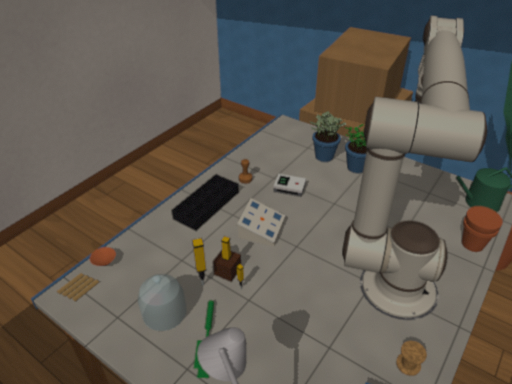

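View pics/top0.png

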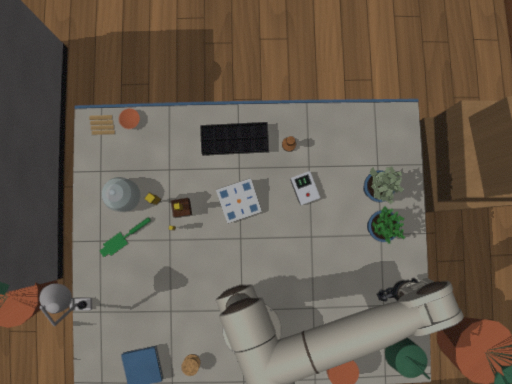

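Run:
```python
import cv2,numpy as np
s=cv2.imread("pics/side0.png");t=cv2.imread("pics/top0.png")
a=cv2.resize(s[225:295,180:260],None,fx=5,fy=5,interpolation=cv2.INTER_CUBIC)
b=cv2.resize(t[180:240,140:210],None,fx=5.6,fy=5.6,interpolation=cv2.INTER_CUBIC)
h=max(a.shape[0],b.shape[0]);pad=lambda i:cv2.copyMakeBorder(i,0,h-i.shape[0],0,0,cv2.BORDER_CONSTANT)
cv2.imwrite("pics/crop1.png",np.hstack([pad(a),pad(b)]))
a=cv2.resize(s[165:245,230:310],None,fx=5,fy=5,interpolation=cv2.INTER_CUBIC)
b=cv2.resize(t[160:230,210:325],None,fx=3.4,fy=3.4,interpolation=cv2.INTER_CUBIC)
h=max(a.shape[0],b.shape[0])
cv2.imwrite("pics/crop2.png",np.hstack([pad(a),pad(b)]))
```

```text
(no output)
```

View pics/crop1.png

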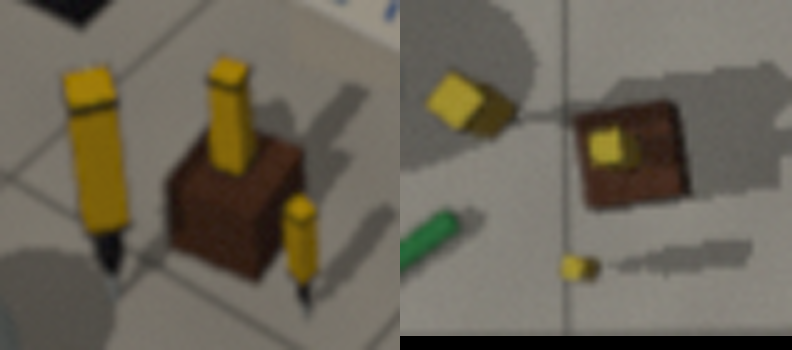

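View pics/crop2.png

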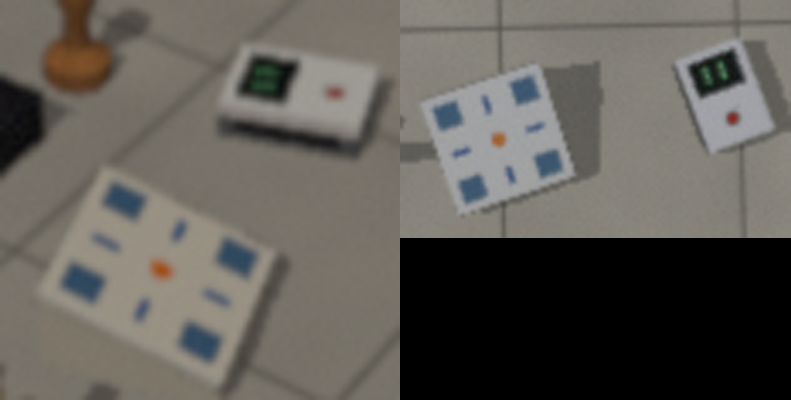

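Candidates: large probe side(199,257)/top(152,199), middle one in the wooden stand side(230,250)/top(177,206), small one side(240,273)/top(171,228). The one in the stand is the middle-sized one, and the crop confirms it. Next I measure.

```bash
cat > h.py <<'E'
import cv2,numpy as np
from workcell import calibration
C={n:calibration(n) for n in("side","top")}
def ray(n,p):
    c=C[n];u=cv2.undistortPoints(np.array([[p]],float),c["intrinsics"],c["dist"])[0,0]
    d=c["T"][:3,:3]@np.array([u[0],u[1],1]);return c["T"][:3,3],d/np.linalg.norm(d)
def onz(n,p,z):
    o,d=ray(n,p);return o+d*(z-o[2])/d[2]
def tri(ps,pt):
    A=np.zeros((3,3));b=np.zeros(3);L=[]
    for n,p in(("side",ps),("top",pt)):
        o,d=ray(n,p);M=np.eye(3)-np.outer(d,d);A+=M;b+=M@o;L.append((o,M))
    x=np.linalg.solve(A,b);return x,[np.linalg.norm(M@(x-o))*1000 for o,M in L]
def proj(n,X):
    T=np.linalg.inv(C[n]["T"]);r=cv2.Rodrigues(T[:3,:3])[0]
    return cv2.projectPoints(np.array([X],float),r,T[:3,3],C[n]["intrinsics"],C[n]["dist"])[0][0,0]
def cen(m,roi):
    x0,x1,y0,y1=roi;mm=np.zeros_like(m,float);mm[y0:y1,x0:x1]=m[y0:y1,x0:x1];M=cv2.moments(mm.astype(np.float32));return np.array([M['m10']/M['m00'],M['m01']/M['m00']]),M['m00']
E
python3 - <<'E'
from h import *
np.set_printoptions(precision=4,suppress=True)
I={n:cv2.imread(f"pics/{n}0.png").astype(float) for n in("side","top")}
def orange(n,roi):
    i=I[n];w=np.clip(i[...,2]-i[...,0]-50,0,None);return cen(w,roi)
so=orange("side",(255,270,210,226));to=orange("top",(233,245,195,207))
print("spot",so,to,tri(so[0],to[0]),onz("side",so[0],.058),onz("top",to[0],.058))
def red(n,roi):
    i=I[n];w=np.clip(i[...,2]-i[...,1]-30,0,None);return cen(w,roi)
sr=red("side",(290,304,178,190));tr=red("top",(302,314,190,200))
print("btn",sr,tr,tri(sr[0],tr[0]),onz("side",sr[0],.032),onz("top",tr[0],.032))
# handle mask
for n,r in(("side",(218,240,230,265)),("top",(170,186,200,216))):
    x0,x1,y0,y1=r;i=I[n][y0:y1,x0:x1]
    print(n);
    print((i[...,2]-i[...,0]).astype(int) if n=="top" else (i[:14,:,2]-i[:14,:,0]).astype(int))
# tile white mask corners
for n,r in(("side",(230,295,195,250)),("top",(212,266,172,228))):
    x0,x1,y0,y1=r;g=I[n].mean(2)[y0:y1,x0:x1]
    print(n,np.percentile(g,[5,25,50,75,95]))
E
```

```text
spot (array([261.7401, 218.5054]), 554.0) (array([238.5314, 200.6368]), 446.0) (array([0.5277, 0.0431, 0.0583]), [np.float64(0.006177574678719761), np.float64(0.006177574678617947)]) [0.5279 0.0428 0.058 ] [0.5278 0.0431 0.058 ]
btn (array([296.5833, 183.0556]), 36.0) (array([307.3485, 194.2311]), 264.0) (array([ 0.549 , -0.2408,  0.035 ]), [np.float64(0.23244680644211924), np.float64(0.23244680644219148)]) [ 0.5507 -0.2442  0.032 ] [ 0.5495 -0.2411  0.032 ]
side
[[ 14  15  15  15  15  14  15  16  15  14  14  14  15  15  15  15  15  15
   17  15  20  20]
 [ 15  15  16  14  15  15  15  16  15  15  14  14  15  15  14  15  15  14
   14  16  18  19]
 [ 16  15  15  15  15  15  15  14  13  16  15  15  14  15  15  14  15  15
   15  15  18  22]
 [ 15  15  15  15  16  15  14  16  14  15  15  13  14  14  15  14  15  16
   15  15  18  21]
 [ 14  15  14  15  13  15  14  14  15  15  14  14  13  14  13  14  15  14
   15  16  18  20]
 [ 15  15  14  15  14  16  24  22  18  16  14  13  14  14  15  15  14  15
   14  15  19  21]
 [ 16  16  15  14  18  38  64  60  44  35  24  16  14  14  15  14  14  15

[... 1150 characters left out ...]
 18  27  44  92 110 111 111 109  81  52  45  46  30  30  33]
 [ 10  18  25  40  67  95 101  99  97  65  45  45  47  26  29  30]
 [ 10  14  22  35  58  63  69  53  52  48  45  49  35  34  28  32]
 [ 10  12  18  32  39  41  42  43  41  40  35  35  30  37  45  35]
 [ 10  11  17  32  34  36  33  37  34  34  35  36  36  40  37  43]
 [ 10  10  19  29  35  37  39  35  36  34  37  34  38  39  36  35]
 [ 11  12  19  26  34  36  39  35  36  36  37  37  38  37  36  38]
 [ 10  11  18  28  33  38  38  37  38  39  37  40  40  35  36  37]
 [ 10  10  18  26  33  36  34  36  34  32  33  33  30  28  22  19]]
side [ 79.3333 111.     113.6667 124.     142.6667]
top [ 91.     124.9167 130.     156.     161.6667]
```

Run:
```python
from h import *
np.set_printoptions(precision=4,suppress=True)
I={n:cv2.imread(f"pics/{n}0.png").astype(float) for n in("side","top")}
B={}
for n,r in(("side",(232,300,192,246)),("top",(214,264,178,224))):
    x0,x1,y0,y1=r;i=I[n];w=np.clip(i[...,0]-i[...,2]-5,0,None);w2=np.zeros_like(w);w2[y0:y1,x0:x1]=w[y0:y1,x0:x1]
    k,l,s,c=cv2.connectedComponentsWithStats((w2>8).astype(np.uint8))
    L=[]
    for j in range(1,k):
        if s[j,4]>=4:
            m=cv2.dilate((l==j).astype(np.uint8),np.ones((3,3)));L.append((s[j,4],cen(w2*m,r)[0]))
    B[n]=L
    for a,c in sorted(L,key=lambda t:-t[0]): print(n,a,c)
# match by projecting with rough plane z
P=[]
for a,c in B["top"]:
    best=min(((tri(cs,c),as_) for as_,cs in B["side"]),key=lambda t:t[0][1][0]+ (100 if abs(t[0][0][2]-.058)>.035 else 0))
    print(a,c,best); P.append((a,best[0][0],best[0][1][0]))
P=[p for p in P if p[2]<1.5]
big=np.array([p[1] for p in P if p[0]>20]);al=np.array([p[1] for p in P])
for X in(big,al):
    m=X.mean(0);n=np.linalg.svd(X-m)[2][2];n*=np.sign(n[2]);print(len(X),m,n,"slope",np.degrees(np.arccos(n[2])),"yaw upslope",np.degrees(np.arctan2(-n[1],-n[0])))
# meter body & stand rect in top view
i=I["top"]
def rect(mask,z,name):
    cs,_=cv2.findContours(mask.astype(np.uint8),cv2.RETR_EXTERNAL,cv2.CHAIN_APPROX_NONE);c=max(cs,key=cv2.contourArea)
    Q=np.array([onz("top",p[0],z)[:2]*1000 for p in c],np.float32);print(name,cv2.minAreaRect(Q))
m=np.zeros((384,512),bool);m[165:215,285:325]=(i.mean(2)>148)[165:215,285:325];rect(m,.036,"meter")
m=np.zeros((384,512),bool);m[180:225,212:265]=(i.mean(2)>142)[180:225,212:265];rect(cv2.morphologyEx(m.astype(np.uint8),cv2.MORPH_CLOSE,np.ones((7,7))),.058,"tile")
w=i[...,2]-i[...,0]
m=np.zeros((384,512),bool);m[199:213,172:182]=(w>75)[199:213,172:182];rect(m,.16,"handletop")
print(cen(m,(170,186,200,216)), onz("top",cen(m,(170,186,200,216))[0],.16))
m=np.zeros((384,512),bool);m[192:222,166:196]=((i.mean(2)<75)|(w>30))[192:222,166:196]
rect(m,.07,"stand")
big=cv2.resize(i[192:222,166:196].astype(np.uint8),None,fx=18,fy=18,interpolation=cv2.INTER_CUBIC);cv2.imwrite("pics/st.png",big)
```

```text
side 39 [269.603  232.9551]
side 36 [246.114  221.0311]
side 34 [254.4087 204.64  ]
side 34 [276.8971 216.0097]
side 7 [257.9483 226.5345]
side 5 [265.4343 210.6364]
side 4 [250.7812 212.9531]
top 63 [223.5773 193.5791]
top 62 [246.248  186.0185]
top 59 [230.9766 215.1174]
top 58 [253.2284 207.5536]
top 14 [249.2475 197.0147]
top 13 [234.9976 190.3057]
top 13 [227.5846 204.2861]
top 12 [242.0024 210.9448]
62 [246.248  186.0185] ((array([0.585 , 0.0103, 0.0745]), [np.float64(0.07736219659777643), np.float64(0.07736219659770838)]), np.int32(34))
13 [234.9976 190.3057] ((array([0.5687, 0.0561, 0.0741]), [np.float64(0.08602138424349454), np.float64(0.08602138424358106)]), np.int32(4))
63 [223.5773 193.5791] ((array([0.5563, 0.1022, 0.0749]), [np.float64(0.27165494687783454), np.float64(0.2716549468777427)]), np.int32(36))
14 [249.2475 197.0147] ((array([ 0.5414, -0.0008,  0.0586]), [np.float64(0.05536381229581856), np.float64(0.05536381229580062)]), np.int32(5))
13 [227.5846 204.2861] ((array([0.5136, 0.0876, 0.0596]), [np.float64(0.22387993770570036), np.float64(0.22387993770560918)]), 
[... 439 characters left out ...]
5276 0.043  0.0584] [-0.3238 -0.1031  0.9405] slope 19.862984760731248 yaw upslope 17.657019920420375
7 [0.5334 0.045  0.0608] [-0.3225 -0.1057  0.9406] slope 19.841543115102034 yaw upslope 18.14346910307085
meter ((577.7078857421875, -231.7540740966797), (119.37322998046875, 81.09053802490234), 19.28183364868164)
tile ((528.3377075195312, 43.78410339355469), (141.64779663085938, 148.02813720703125), 17.25994110107422)
handletop ((506.4438171386719, 280.43780517578125), (19.62455940246582, 18.649534225463867), 13.50998306274414)
(array([176.2963, 205.7407]), 27.0) [0.5068 0.2801 0.16  ]
stand ((507.2943420410156, 278.13018798828125), (75.53785705566406, 85.15350341796875), 6.913437843322754)
```

View pics/st.png

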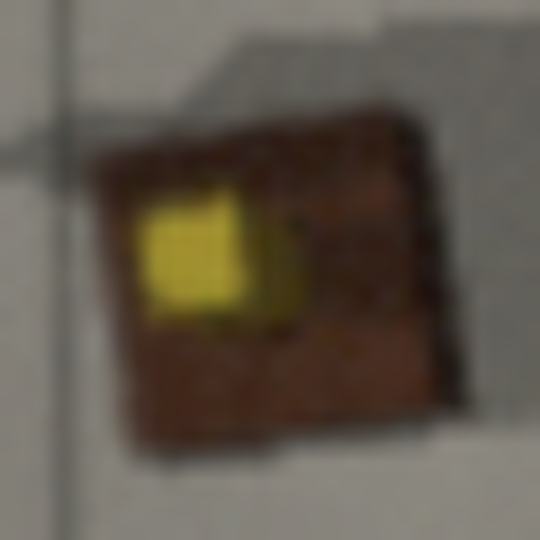

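Run:
```python
from h import *
np.set_printoptions(precision=4,suppress=True)
f=lambda p:(166+(p[0]+.5)/18-.5,192+(p[1]+.5)/18-.5)
Q=[onz("top",f(p),.07)[:2] for p in[(90,163),(388,105),(438,408),(140,452)]]
print("stand",np.mean(Q,0));
for a in range(4): d=Q[(a+1)%4]-Q[a];print(np.linalg.norm(d),np.degrees(np.arctan2(d[1],d[0]))%90)
Q=[onz("top",f(p),.16)[:2] for p in[(138,210),(240,188),(246,308),(158,320)]]
print("handle",np.mean(Q,0));
for a in range(4): d=Q[(a+1)%4]-Q[a];print(np.linalg.norm(d),np.degrees(np.arctan2(d[1],d[0]))%90)
i=cv2.imread("pics/side0.png").astype(float);w=i[...,2]-i[...,0]
m=np.clip(w-30,0,90);c=cen(m,(219,233,235,242));print("side handle top",c,onz("side",c[0],.16),proj("side",[.507,.279,.16]))
print("big",tri((198,240),(151,198)),"small",tri((241,266),(171,228)))
```

```text
stand [0.5057 0.2788]
0.06829186087403127 9.774890093720416
0.0690162686083554 8.736641838411458
0.0675839845352107 7.181353429229844
0.06594844181451619 9.363545164393882
handle [0.5067 0.2797]
0.022314387364018702 10.938245778565914
0.025670082721984584 2.334478663742402
0.01898938304605193 6.538857744291846
0.023928969214712013 9.83842961171928
side handle top (array([225.2193, 238.8937]), 2727.0) [0.5052 0.281  0.16  ] [225.1719 238.312 ]
big (array([0.5365, 0.3685, 0.2084]), [np.float64(1.7645238101006055), np.float64(1.7645238101008007)]) small (array([0.422 , 0.3094, 0.1112]), [np.float64(0.45624385563890585), np.float64(0.4562438556388414)])
```

Request:
apply_moves:
  rows:
    - [16,40,3,0,0,4,0.4]
    - [16,40,3,0,0,4,0.4]
    - [16,40,3,0,0,4,0.4]
    - [16,40,3,0,0,4,0.4]
    - [16,40,3,0,0,4,0.4]
    - [16,40,3,0,0,4,0.4]
    - [16,40,3,0,0,4,0.4]
    - [16,40,3,0,0,4,0.4]
    - [16,40,3,0,0,4,0.4]
    - [16,40,3,0,0,4,0.4]
    - [16,40,3,0,0,4,0.4]
    - [16,40,3,0,0,4,0.4]
    - [16,40,3,0,0,4,0.4]
    - [16,40,3,0,0,4,0.4]
    - [16,40,3,0,0,4,0.4]
    - [16,40,3,0,0,4,0.4]
    - [16,40,3,0,0,4,0.4]
    - [16,40,3,0,0,4,0.4]
    - [16,40,3,0,0,4,0.4]
    - [16,36,0,0,0,3,0.4]
  grip_force: 60

```text
time: 2.6
ee_pos: [0.5088, 0.2808, 0.305]
tcp_rot: [-180.0, 0.0, 99.2]
wrist_force: [0.1, -0.3, 0.1]
opening: 0.0511
```

Request:
apply_moves:
  rows:
    - [0,0,0,0,0,0,0.4]
    - [0,0,0,0,0,0,0.4]

```text
time: 2.85
ee_pos: [0.5083, 0.2791, 0.3049]
tcp_rot: [-179.9, 0.0, 99.0]
wrist_force: [0.9, -0.1, -0.0]
opening: 0.0513
```

Request:
apply_moves:
  rows:
    - [-2,0,-25,0,0,0,0.4]
    - [0,0,-25,0,0,0,0.4]
    - [0,0,-25,0,0,0,0.4]
    - [0,0,-25,0,0,0,0.4]
    - [0,0,-25,0,0,0,0.4]
    - [0,0,-25,0,0,0,0.4]
    - [0,0,-22,0,0,0,0.4]
    - [0,0,-20,0,0,0,0.4]
    - [0,0,0,0,0,0,0.4]

```text
time: 3.98
ee_pos: [0.5056, 0.278, 0.1124]
tcp_rot: [-179.9, 0.0, 99.0]
wrist_force: [0.2, -1.2, -0.9]
opening: 0.0512
```

Run:
```python
from workcell import *
import cv2,numpy as np
s=camera("side")[:,:,::-1];t=camera("top")[:,:,::-1]
cv2.imwrite("pics/side1.png",s);cv2.imwrite("pics/top1.png",t)
a=cv2.resize(s[195:295,170:270],None,fx=4,fy=4,interpolation=cv2.INTER_CUBIC)
b=cv2.resize(t[160:260,130:230],None,fx=4,fy=4,interpolation=cv2.INTER_CUBIC)
cv2.imwrite("pics/c1.png",np.hstack([a,b]));print(get_obs()["ee_pos"],get_obs()["wrist_force"])
```

```text
[0.50659719 0.2787822  0.11439476] [0.57602362 0.49769518 0.27049546]
```

View pics/c1.png

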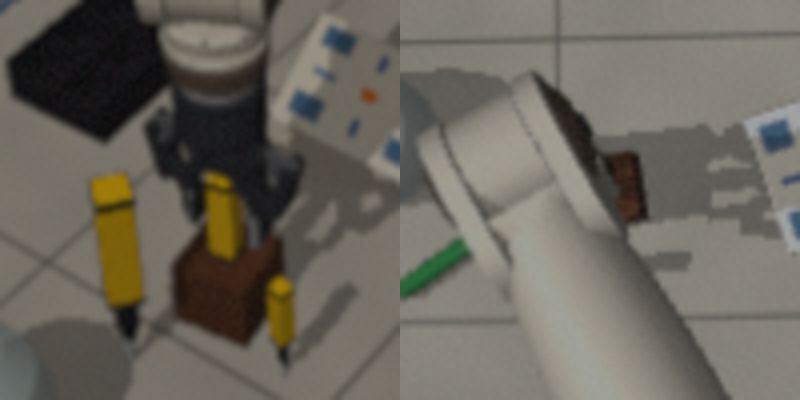

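The handle (side ~(223,252)) stands between the open fingers, and the other two probes are undisturbed. I close the fingers.

Request:
apply_moves:
  rows:
    - [0,0,0,0,0,0,0.9]
    - [0,0,0,0,0,0,0.9]
    - [0,0,0,0,0,0,0.9]
    - [0,0,0,0,0,0,0.9]
    - [0,0,0,0,0,0,0.9]
    - [0,0,0,0,0,0,0.9]

```text
time: 4.82
ee_pos: [0.5068, 0.2795, 0.1144]
tcp_rot: [179.9, -0.0, 99.0]
wrist_force: [-0.7, -2.2, 6.5]
opening: 0.0213
```

Request:
apply_moves:
  rows:
    - [0,0,5,0,0,0,0.9]
    - [0,0,15,0,0,0,0.9]
    - [0,0,20,0,0,0,0.9]
    - [0,0,20,0,0,0,0.9]
    - [0,0,20,0,0,0,0.9]
    - [0,0,20,0,0,0,0.9]
    - [0,0,20,0,0,0,0.9]
    - [0,0,20,0,0,0,0.9]
    - [0,0,0,0,0,0,0.9]
    - [0,0,0,0,0,0,0.9]

```text
time: 6.08
ee_pos: [0.5064, 0.2793, 0.2528]
tcp_rot: [-180.0, 0.0, 99.0]
wrist_force: [-0.6, -0.1, -1.1]
opening: 0.0217
```

Run:
```python
from workcell import *
import cv2,numpy as np
s=camera("side")[:,:,::-1]
cv2.imwrite("pics/side2.png",s)
cv2.imwrite("pics/c2.png",cv2.resize(s[165:285,170:290],None,fx=5,fy=5,interpolation=cv2.INTER_CUBIC));print(get_obs()["ee_pos"],get_obs()["wrist_force"])
```

```text
[0.50625245 0.27922056 0.2524264 ] [-0.94002688 -0.51673464 -1.44720795]
```

View pics/c2.png

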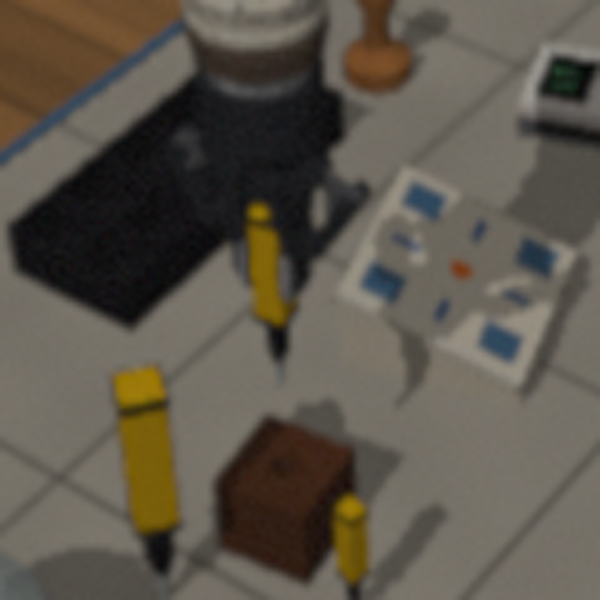

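Run:
```python
from h import *
p=np.array([.5063,.2792,.1488])
off=np.array([170,165])
for n,dz in(("tip",0),("nose end",.024),("shoulder",.06),("top",.15)):
    print(n,(proj("side",p+[0,0,dz])-off+.5)*5)
```

```text
tip [279.79381424 381.91132691]
nose end [278.11426576 355.57608213]
shoulder [275.52823643 314.96858763]
top [268.69036727 207.25129092]
```

Request:
apply_moves:
  rows:
    - [3,-35,0,0,0,0,0.9]
    - [3,-35,0,0,0,0,0.9]
    - [3,-35,0,0,0,0,0.9]
    - [3,-35,0,0,0,0,0.9]
    - [3,-35,0,0,0,0,0.9]
    - [3,-35,0,0,0,0,0.9]
    - [3,-35,0,0,0,0,0.9]
    - [3,-35,0,0,0,0,0.9]
    - [3,-35,0,0,0,0,0.9]
    - [3,-35,0,0,0,0,0.9]
    - [3,-35,0,0,0,0,0.9]
    - [3,-35,0,0,0,0,0.9]
    - [3,-35,0,0,0,0,0.9]
    - [4,-35,0,0,0,0,0.9]
    - [0,-30,0,0,0,0,0.9]
    - [0,0,-30,0,0,0,0.9]
    - [0,0,-30,0,0,0,0.9]
    - [0,0,-25,0,0,0,0.9]
    - [0,0,0,0,0,0,0.9]
    - [0,0,0,0,0,0,0.9]

```text
time: 8.62
ee_pos: [0.5496, -0.2407, 0.169]
tcp_rot: [180.0, 0.0, 99.0]
wrist_force: [0.5, -0.6, -0.5]
opening: 0.0218
```

Run:
```python
from workcell import *
import cv2,numpy as np
np.set_printoptions(precision=4,suppress=True)
s=camera("side")[:,:,::-1];t=camera("top")[:,:,::-1]
cv2.imwrite("pics/side3.png",s);cv2.imwrite("pics/top3.png",t)
a=cv2.resize(s[140:220,250:330],None,fx=5,fy=5,interpolation=cv2.INTER_CUBIC)
b=cv2.resize(t[150:230,265:345],None,fx=5,fy=5,interpolation=cv2.INTER_CUBIC)
cv2.imwrite("pics/c3.png",np.hstack([a,b]));o=get_obs();print(o["ee_pos"],o["tcp_rot"],o["wrist_force"],o["q"])
from h import proj
p=o["ee_pos"]+[0,0,-.1035]
for dz in(0,.024,.06,.15):print((proj("side",p+[0,0,dz])-[250,140]+.5)*5)
print((proj("side",[.5495,-.241,.032])-[250,140]+.5)*5)
```

```text
[ 0.5499 -0.2409  0.1696] [179.9148   0.0564  99.0454] [-0.5347  0.122  -1.0971] [-23.6517  10.9305   7.9915  86.9588  -0.0014  57.3029]
[236.4379 187.7028]
[238.1522 164.4412]
[240.7747 128.8066]
[247.6114  35.6246]
[234.5737 220.2217]
```

View pics/c3.png

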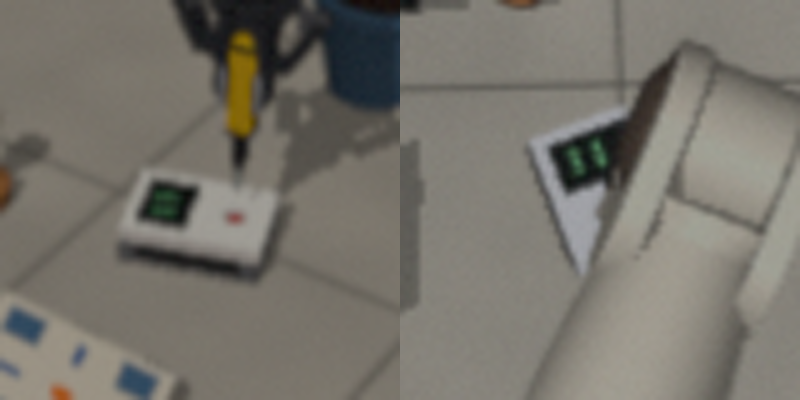

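Request:
apply_moves:
  rows:
    - [0,0,-10,0,0,0,0.9]
    - [0,0,-10,0,0,0,0.9]
    - [0,0,-8,0,0,0,0.9]
    - [0,0,0,0,0,0,0.9]
    - [0,0,0,0,0,0,0.9]

```text
time: 9.35
ee_pos: [0.5495, -0.2407, 0.1405]
tcp_rot: [180.0, 0.0, 99.0]
wrist_force: [-0.4, -0.5, -0.8]
opening: 0.0214
```

Request:
apply_moves:
  rows:
    - [0,0,-2,0,0,0,0.9]
    - [0,0,-2,0,0,0,0.9]
    - [0,0,-2,0,0,0,0.9]
    - [0,0,-2,0,0,0,0.9]
    - [0,0,0,0,0,0,0.9]
    - [0,0,0,0,0,0,0.9]

```text
time: 10.1
ee_pos: [0.5496, -0.2407, 0.1324]
tcp_rot: [180.0, 0.0, 99.0]
wrist_force: [0.6, -0.8, 1.5]
opening: 0.0217
```

```bash
cat > look.py <<'E'
from workcell import *
import cv2,numpy as np,sys
np.set_printoptions(precision=4,suppress=True)
tag,x,y,w=sys.argv[1],*map(int,sys.argv[2:5])
s=camera("side")[:,:,::-1]
cv2.imwrite(f"pics/s_{tag}.png",s);k=560//w
cv2.imwrite(f"pics/c_{tag}.png",cv2.resize(s[y:y+w,x:x+w],None,fx=k,fy=k,interpolation=cv2.INTER_CUBIC))
o=get_obs();print(o["time"],o["ee_pos"],o["tcp_rot"],o["wrist_force"])
E
python3 look.py p1 270 150 56
```

```text
10.15 [ 0.5495 -0.2407  0.1324] [179.9878   0.0055  99.0404] [ 0.4148 -0.3245  0.7648]
```

View pics/c_p1.png

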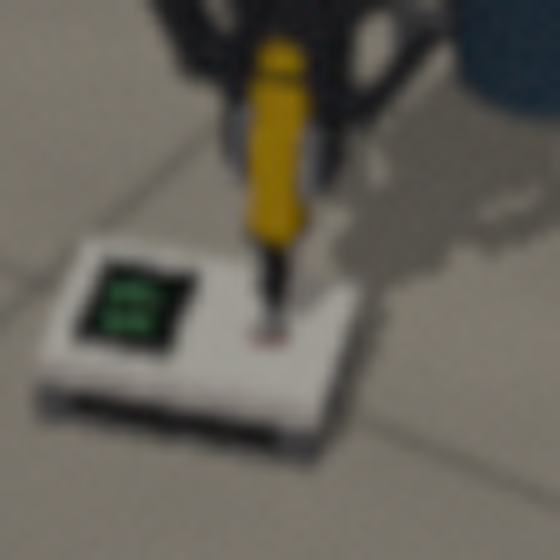

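Request:
apply_moves:
  rows:
    - [0,0,-2,0,0,0,0.9]
    - [0,0,-2,0,0,0,0.9]
    - [0,0,-2,0,0,0,0.9]
    - [0,0,-1,0,0,0,0.9]
    - [0,0,-1,0,0,0,0.9]
    - [0,0,0,0,0,0,0.9]
    - [0,0,0,0,0,0,0.9]

```text
time: 11.02
ee_pos: [0.5495, -0.2407, 0.1244]
tcp_rot: [180.0, 0.0, 99.0]
wrist_force: [0.8, -0.8, 2.7]
opening: 0.0214
```

```bash
python3 look.py p2 270 150 56
python3 - <<'E'
import sys
from workcell import *
for _ in range(8): camera("side");o=get_obs();print(o["ee_pos"][2],o["wrist_force"])
E
```

```text
11.075 [ 0.5495 -0.2407  0.1244] [179.9903   0.0037  99.0403] [ 0.6814 -0.4986  3.0337]
0.12437300121597222 [0.32282483 0.17496871 2.44194196]
0.12438361107868126 [ 0.70187092 -0.39953563  3.11201137]
0.12432167183844312 [ 1.88582819 -0.95515656  2.68379724]
0.12435624540173973 [ 0.05517866 -0.91904168  3.27605912]
0.12432824538339866 [ 0.79133056 -0.46803937  2.37293694]
0.12433959147688252 [-0.15076963  0.19210396  2.71252495]
0.12431153029273866 [ 1.00248144 -0.4862508   3.54277298]
0.12430208873257649 [0.32256575 0.23756339 2.25935001]
```

View pics/c_p2.png

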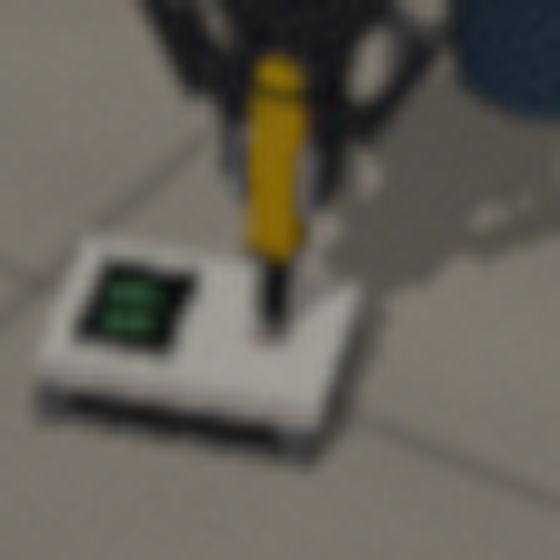

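Request:
apply_moves:
  rows:
    - [0,0,-1,0,0,0,0.9]
    - [0,0,-0.5,0,0,0,0.9]
    - [0,0,0,0,0,0,0.9]
    - [0,0,0,0,0,0,0.9]

```text
time: 11.98
ee_pos: [0.5495, -0.2407, 0.1229]
tcp_rot: [180.0, 0.0, 99.0]
wrist_force: [1.8, 0.4, 3.4]
opening: 0.0212
```

```bash
cat > favg.py <<'E'
from workcell import *
import numpy as np,sys
np.set_printoptions(precision=4,suppress=True)
F=[];P=[];R=[];T=[]
for _ in range(int(sys.argv[1])): camera("side");o=get_obs();F.append(o["wrist_force"]);P.append(o["ee_pos"]);R.append(o["tcp_rot"]);T.append(o["torque"])
print(o["time"],np.mean(P,0),np.mean(F,0),np.std(F,0)/len(F)**.5,np.mean(np.abs(R),0),np.sign(R[-1]),np.mean(T,0))
E
python3 favg.py 10
```

```text
12.475 [ 0.5495 -0.2407  0.1228] [ 0.828  -0.0964  3.2833] [0.1334 0.1648 0.1211] [179.9962   0.002   99.0414] [1. 1. 1.] [-0.0644 -0.1998 -0.0006]
```

Request:
apply_moves:
  rows:
    - [0,0,3,0,0,0,0.9]
    - [0,0,5,0,0,0,0.9]
    - [0,0,10,0,0,0,0.9]
    - [0,0,20,0,0,0,0.9]
    - [0,0,20,0,0,0,0.9]
    - [0,0,20,0,0,0,0.9]
    - [0,0,20,0,0,0,0.9]
    - [0,0,0,0,0,0,0.9]
    - [0,0,0,0,0,0,0.9]

```text
time: 13.6
ee_pos: [0.5492, -0.2406, 0.2198]
tcp_rot: [-179.9, -0.0, 99.0]
wrist_force: [0.4, -0.7, -2.0]
opening: 0.0214
```

```bash
python3 favg.py 10;python3 look.py p3 270 130 70
```

```text
14.1 [ 0.5493 -0.2406  0.2201] [-0.0409  0.2124 -1.3757] [0.1795 0.1333 0.2106] [179.9501   0.0311  99.0407] [-1. -1.  1.] [-0.0092  0.0026 -0.0054]
14.15 [ 0.5495 -0.2407  0.2208] [-179.998     0.0012   99.0448] [-0.1226 -0.379  -0.9356]
```

View pics/c_p3.png

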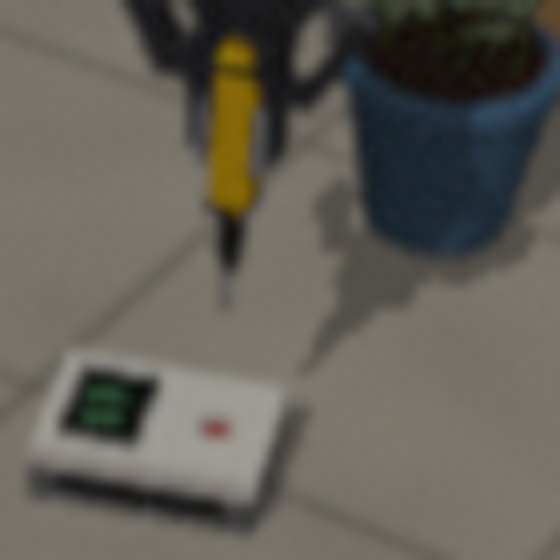

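Request:
apply_moves:
  rows:
    - [-7.5,26.5,0,0.61,-1.905,0,0.9]
    - [-7.5,26.5,0,0.61,-1.905,0,0.9]
    - [-7.5,26.5,0,0.61,-1.905,0,0.9]
    - [-7.5,26.5,0,0.61,-1.905,0,0.9]
    - [-7.5,26.5,0,0.61,-1.905,0,0.9]
    - [-7.5,26.5,0,0.61,-1.905,0,0.9]
    - [-7.5,26.5,0,0.61,-1.905,0,0.9]
    - [-7.5,26.5,0,0.61,-1.905,0,0.9]
    - [-7.5,26.5,0,0.61,-1.905,0,0.9]
    - [-7.5,28,-8,0.61,-1.905,0,0.9]
    - [0,0,0,0,0,0,0.9]
    - [0,0,0,0,0,0,0.9]

```text
time: 15.65
ee_pos: [0.4746, 0.0256, 0.2132]
tcp_rot: [160.2, -2.9, 99.6]
wrist_force: [-0.5, -0.3, -0.5]
opening: 0.0214
```

```bash
cat > st.py <<'E'
from workcell import *
from h import *
from scipy.spatial.transform import Rotation as Ro
np.set_printoptions(precision=4,suppress=True)
o=get_obs();R=Ro.from_euler("xyz",o["tcp_rot"],degrees=True).as_matrix()
yaw=np.radians(17.7);s=np.radians(20)
n=np.array([-np.sin(s)*np.cos(yaw),-np.sin(s)*np.sin(yaw),np.cos(s)]);S=np.array([.5277,.0431,.0583])
a=-R[:,2];print("t",o["time"],"axis",a,"n",n,"err deg",np.degrees(np.arccos(a@n)),"q",o["q"])
tip=o["ee_pos"]-a*.104
d=tip-S;print("ee",o["ee_pos"],"tip",tip,"height",d@n*1000,"lateral",(d-n*(d@n))*1000,"F.n",o["wrist_force"]@n)
print("rot corr",np.degrees(np.cross(a,n)))
for k in(0,.024,.06,.15):print("side px",proj("side",tip+a*k),"top",proj("top",tip+a*k))
E
python3 st.py; python3 look.py q1 220 165 70
```

```text
t 15.65 axis [-0.3261 -0.1041  0.9396] n [-0.3258 -0.104   0.9397] err deg 0.01853046526904005 q [ -0.3346 -24.8584 -22.1948  73.5554   6.0827  81.6228]
ee [0.4746 0.0256 0.2132] tip [0.5085 0.0364 0.1155] height 60.67041245114865 lateral [ 0.5784 -0.3417  0.1627] F.n -0.3259512432832889
rot corr [-0.0047  0.0179  0.0003]
side px [267.2557 208.0028] top [239.9559 204.5534]
side px [269.548 203.756] top [240.5154 206.2316]
side px [273.0766 197.2184] top [241.3827 208.8325]
side px [282.401  179.9378] top [243.7104 215.8107]
15.7 [0.4748 0.0254 0.2132] [160.1998  -2.9497  99.5456] [-0.53    0.0022 -0.8504]
```

View pics/c_q1.png

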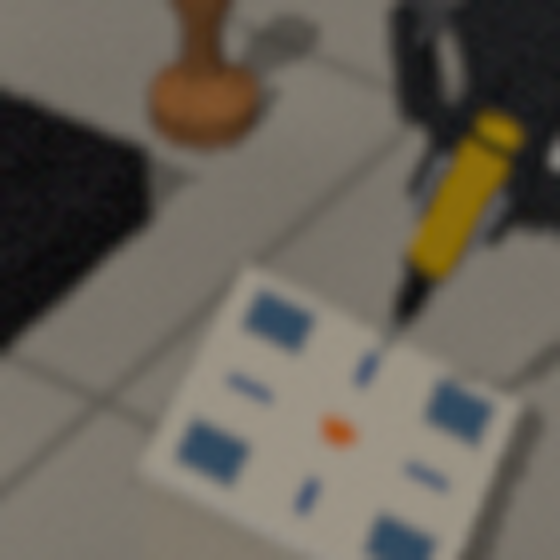

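```bash
cat > chk.py <<'E'
from h import *
import sys
from scipy.spatial.transform import Rotation as Ro
def chk(f,ee,rpy,roi):
    i=cv2.imread(f).astype(float);w=i[...,2]-i[...,0];x0,x1,y0,y1=roi
    W=np.zeros_like(w);W[y0:y1,x0:x1]=w[y0:y1,x0:x1]
    m=cv2.morphologyEx((W>45).astype(np.uint8),cv2.MORPH_CLOSE,np.ones((3,3)))
    k,l,s,c=cv2.connectedComponentsWithStats(m);j=1+np.argmax(s[1:,4]);m=(l==j).astype(np.uint8)
    R=Ro.from_euler("xyz",rpy,degrees=True).as_matrix();a=-R[:,2];tip=np.array(ee)-a*.104
    pts=[proj("side",tip+a*z+R[:,0]*.011*u+R[:,1]*.011*v) for z in(.06,.15) for u in(-1,1) for v in(-1,1)]
    h=cv2.convexHull(np.array(pts,np.float32));r=np.zeros_like(m);cv2.fillConvexPoly(r,np.round((h+0.0)*16).astype(np.int32),1,shift=4)
    for nm,q in(("seen",m),("pred",r)):
        M=cv2.moments(q,True);ang=.5*np.degrees(np.arctan2(2*M['mu11'],M['mu20']-M['mu02']));
        print(nm,M['m00'],M['m10']/M['m00'],M['m01']/M['m00'],"angle",ang)
chk("pics/s_p3.png",[.5495,-.2407,.2205],[180,0,99.04],(290,310,130,165))
chk("pics/s_q1.png",[.4746,.0256,.2132],[160.2,-2.95,99.55],(265,290,175,205))
chk("pics/side2.png",[.5063,.2792,.2525],[180,0,99.04],(215,232,200,235))
E
python3 chk.py
```

```text
seen 115.0 298.44347826086954 145.3304347826087 angle -87.66903383821264
pred 185.0 299.1135135135135 145.3027027027027 angle -84.41969029926027
seen 138.0 277.5652173913044 188.85507246376812 angle -61.85926909994698
pred 191.0 277.70680628272254 188.62303664921467 angle -61.09627572138556
seen 141.0 222.53191489361703 217.7872340425532 angle 81.69583661531868
pred 281.0 223.90035587188612 216.75800711743773 angle 86.61712522706372
```

Request:
apply_moves:
  rows:
    - [3,1.3,-9,0,0,0,0.9]
    - [3,1,-9,0,0,0,0.9]
    - [3,1,-9,0,0,0,0.9]
    - [3,1,-9,0,0,0,0.9]
    - [3,1,-9,0,0,0,0.9]
    - [0,0,0,0,0,0,0.9]
    - [0,0,0,0,0,0,0.9]

```text
time: 16.58
ee_pos: [0.4895, 0.0311, 0.168]
tcp_rot: [160.2, -3.0, 99.6]
wrist_force: [0.4, 0.5, -0.2]
opening: 0.0213
```

```bash
python3 st.py; python3 look.py q2 235 180 56; python3 favg.py 16
```

```text
t 16.575 axis [-0.326  -0.1043  0.9396] n [-0.3258 -0.104   0.9397] err deg 0.024722421952751334 q [  0.452  -23.1545 -26.0461  67.9272   5.8411  82.393 ]
ee [0.4895 0.0311 0.168 ] tip [0.5235 0.042  0.0703] height 12.802443875460416 lateral [-0.0721  0.2209 -0.0005] F.n -0.3595495503180668
rot corr [-0.0201  0.0133 -0.0055]
side px [262.8811 216.405 ] top [238.7477 201.5019]
side px [265.0842 212.3272] top [239.2793 203.0983]
side px [268.4738 206.0526] top [240.1026 205.5704]
side px [277.4224 189.4835] top [242.3083 212.1911]
16.625 [0.4896 0.0311 0.1683] [160.1716  -2.963   99.564 ] [-0.1085 -0.0856 -1.4069]
17.425 [0.4895 0.0311 0.168 ] [ 0.014   0.0483 -1.5538] [0.1454 0.1185 0.1444] [160.1961   2.9679  99.5595] [ 1. -1.  1.] [-0.1377  0.3748 -0.0046]
```

View pics/c_q2.png

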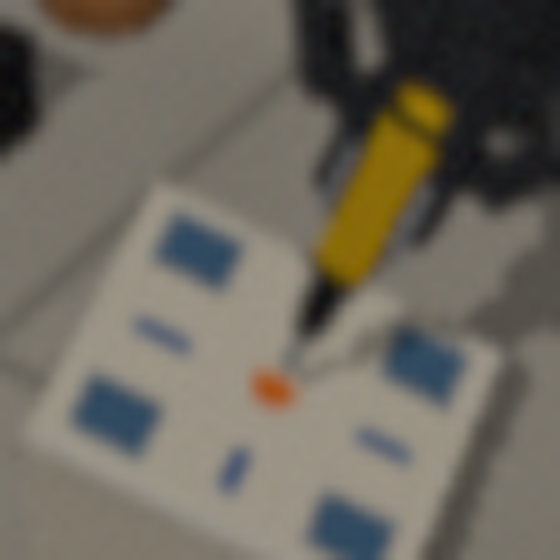

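Request:
apply_moves:
  rows:
    - [1.3,0.4,-3.8,0,0,0,0.9]
    - [1.3,0.4,-3.8,0,0,0,0.9]
    - [0.7,0.2,-1.9,0,0,0,0.9]
    - [0.7,0.2,-1.9,0,0,0,0.9]
    - [0.7,0.2,-1.9,0,0,0,0.9]
    - [0,0,0,0,0,0,0.9]
    - [0,0,0,0,0,0,0.9]

```text
time: 18.3
ee_pos: [0.4942, 0.0325, 0.1546]
tcp_rot: [160.2, -3.0, 99.6]
wrist_force: [-0.0, 0.0, -0.5]
opening: 0.0213
```

```bash
python3 st.py|head -3; python3 look.py q3 235 180 56; python3 favg.py 16
```

```text
t 18.3 axis [-0.3259 -0.1043  0.9396] n [-0.3258 -0.104   0.9397] err deg 0.01841305048731188 q [  0.6418 -22.4727 -27.0538  66.2268   5.7755  82.5762]
ee [0.4942 0.0325 0.1546] tip [0.5281 0.0434 0.0569] height -1.4489553141249565 lateral [-0.0736  0.1015 -0.0143] F.n -0.45873842448032703
rot corr [-0.0166  0.006  -0.0051]
18.35 [0.4942 0.0325 0.1546] [160.2071  -2.9669  99.5596] [-1.2889  0.0087 -1.3251]
19.15 [0.4942 0.0325 0.1545] [-0.6664 -0.0639 -0.3384] [0.0784 0.1083 0.1086] [160.2059   2.9703  99.5598] [ 1. -1.  1.] [-0.1064  0.4549  0.0004]
```

View pics/c_q3.png

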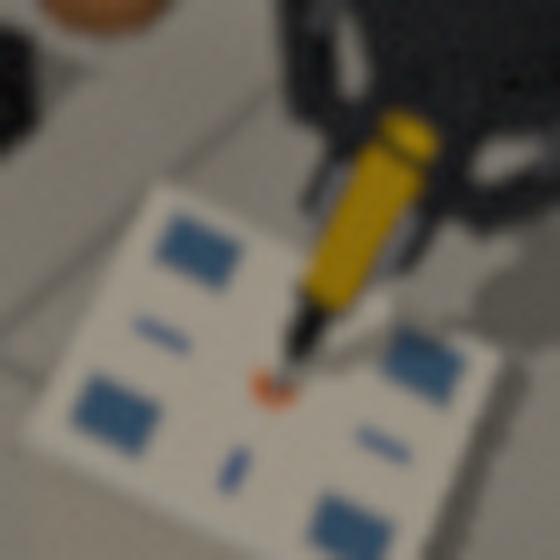

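Request:
apply_moves:
  rows:
    - [0.4,0.1,-1.1,0,0,0,0.9]
    - [0.4,0.1,-1.1,0,0,0,0.9]
    - [0.3,0.1,-1.1,0,0,0,0.9]
    - [0,0,0,0,0,0,0.9]
    - [0,0,0,0,0,0,0.9]
    - [0,0,0,0,0,0,0.9]

```text
time: 19.9
ee_pos: [0.4953, 0.0328, 0.1513]
tcp_rot: [160.2, -3.0, 99.6]
wrist_force: [-1.2, 0.1, 0.3]
opening: 0.0216
```

```bash
python3 st.py|head -3; python3 look.py q4 235 180 56; python3 favg.py 20
```

```text
t 19.9 axis [-0.3259 -0.1043  0.9396] n [-0.3258 -0.104   0.9397] err deg 0.01968130802256425 q [  0.6817 -22.2977 -27.3058  65.7996   5.7645  82.6157]
ee [0.4953 0.0328 0.1513] tip [0.5292 0.0437 0.0535] height -5.028790688219302 lateral [-0.1337  0.0401 -0.0419] F.n 0.6805253320470521
rot corr [-0.0185  0.0025 -0.0061]
19.95 [0.4953 0.0328 0.1512] [160.2058  -2.9707  99.5563] [-0.4338 -0.6141  1.4964]
20.95 [0.4953 0.0328 0.1512] [-0.9074  0.1328  1.0749] [0.1326 0.1331 0.1042] [160.207    2.9709  99.561 ] [ 1. -1.  1.] [-0.0346  0.407   0.0344]
```

View pics/c_q4.png

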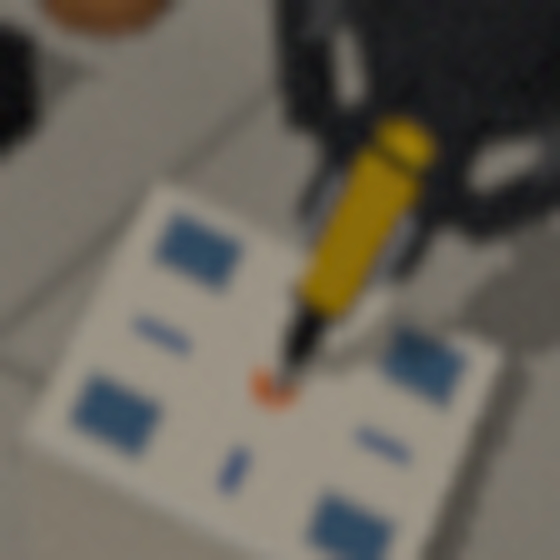

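Run:
```python
from h import *
a=cv2.imread("pics/side0.png").astype(float);b=cv2.imread("pics/s_q4.png").astype(float)
print("orange before\n",(a-0)[212:225,255:272,2].astype(int)-a[212:225,255:272,0].astype(int))
print("now\n",b[212:225,255:272,2].astype(int)-b[212:225,255:272,0].astype(int))
print("gray now\n",b[205:225,255:275].mean(2).astype(int))
S=np.array([.5277,.0431,.0583]);n=np.array([-.3258,-.104,.9397])
for k in(0,.01,.019,.03,.055):print(k,proj("side",S+n*k))
for d in np.eye(3): print(d,(proj("side",S+d*.005)-proj("side",S))/5)
```

```text
orange before
 [[ 21  21  21  20  21  21  21  22  17  -4 -20   1  17  20  21  20  21]
 [ 21  20  21  21  21  20  21  22  19   9   5  14  20  21  21  21  21]
 [ 21  21  22  21  21  21  19  21  21  19  19  22  21  22  21  21  22]
 [ 21  21  21  20  21  23  24  23  21  21  20  20  22  20  21  22  21]
 [ 22  21  21  21  24  36  40  33  25  21  21  21  22  21  20  20  20]
 [ 21  21  21  20  27  62  80  68  49  28  21  20  22  21  22  21  20]
 [ 21  21  21  20  31  78 123 122  90  49  26  21  21  21  21  21  21]
 [ 22  21  21  21  29  66 107 130 107  62  31  22  21  21  22  22  22]
 [ 21  21  20  21  23  39  62  78  69  45  26  21  21  20  21  21  21]
 [ 21  21  22  20  21  23  28  37  31  25  22  22  22  21  22  21  19]
 [ 21  22  20  21  22  20  21  22  21  21  20  21  21  22  20  14   8]
 [ 21  21  21  20  19  21  20  20  21  20  21  21  21  21  18   5 -12]
 [ 21  22  19   8   9  18  21  21  21  22  21  22  21  22  20   9  -5]]
now
 [[ 21  21  21  21  20  22  21  21  15   9   0   1  11  19  19  19  20]
 [ 21  22  21  21  21  22  21  20  13   4   3   5  11  17  18  19  18]
 [ 21  21  22 
[... 2053 characters left out ...]
 [145 145 145 146 143 135 123 118 120 133 142 145 146 146 145 145 145 145
  146 145]
 [146 144 146 146 145 144 140 138 142 144 144 146 145 145 146 145 143 144
  145 145]
 [146 145 145 145 145 145 146 144 146 146 144 145 146 146 144 138 131 135
  140 144]
 [145 146 146 144 144 144 146 146 145 145 145 145 144 145 143 130 112 115
  125 135]
 [145 144 142 132 133 142 145 145 145 145 145 145 145 145 144 135 119 107
  104 112]]
0 [261.74344713 218.50602893]
0.01 [262.64519803 216.83509222]
0.019 [263.46324759 215.31920372]
0.03 [264.4715154  213.45076592]
0.055 [266.79814805 209.13897053]
[1. 0. 0.] [-0.21968662 -0.10628574]
[0. 1. 0.] [-0.15466816  0.14877648]
[0. 0. 1.] [ 0.00220973 -0.19792561]
```

Request:
apply_moves:
  rows:
    - [0,0,0,0,0,0,0.9]
    - [0,0,0,0,0,0,0.9]
    - [0,0,0,0,0,0,0.9]
    - [0,0,0,0,0,0,0.9]
    - [0,0,0,0,0,0,0.9]
    - [0,0,0,0,0,0,0.9]
    - [0,0,0,0,0,0,0.9]
    - [0,0,0,0,0,0,0.9]
    - [0,0,0,0,0,0,0.9]
    - [0,0,0,0,0,0,0.9]
    - [0,0,0,0,0,0,0.9]
    - [0,0,0,0,0,0,0.9]
    - [0,0,0,0,0,0,0.9]
    - [0,0,0,0,0,0,0.9]
    - [0,0,0,0,0,0,0.9]
    - [0,0,0,0,0,0,0.9]

```text
time: 22.95
ee_pos: [0.4953, 0.0328, 0.1512]
tcp_rot: [160.2, -3.0, 99.6]
wrist_force: [-1.0, 0.4, 1.3]
opening: 0.0219
```

```bash
python3 favg.py 10; python3 -c "
from workcell import job_done;print(job_done())"
```

```text
23.45 [0.4953 0.0328 0.1512] [-0.832   0.035   1.2584] [0.1521 0.1996 0.1304] [160.2109   2.9713  99.56  ] [ 1. -1.  1.] [-0.0119  0.3803  0.0374]
the job is handed in; nothing more can be done
None
```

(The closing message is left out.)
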